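# Daily check of the polarimeter with its quartz control

### The job

Ready the polarimeter for its daily check: work the quartz control with the blue rings out of its tight foam cutout in the open case, gripping the end that sticks out over the finger channel and easing it up with small wiggles so that the light case stays down on the bench. Lay it gently in the V cradle of the open sample chamber, level in both notches, and let go; then slide the chamber cover fully shut until its spring catch clicks. Leave the orange-ringed control in its cutout and the other things where they stand.

Things in the scene. Friction and masses are not known exactly. Their poses are not given: they have to be found in the camera images.
- control_blue: the control to load: a steel cylinder 110 mm long, about 130 g; barrel 20 mm in diameter over the middle 62 mm, knurled collars 24 mm in diameter and 24 mm long at both ends, with bright blue rings. Origin at its centre, on the axis; its y axis runs along it; both ends are alike. In the case its origin stands 46 mm above the bench.
- control_case: open foam-lined case, 200 x 168 x 62 mm, loose on the bench; weighs about 13 N with both controls. Lid open on its +x side, 260 mm high. Origin on the bench under the base's middle. Cutouts along its y axis at x = -40 and +36 mm hold the controls (which in which varies): centres at y = -7 mm, axis 46 mm high; foam top 58 mm. Foam lips squeeze the barrel: straight up takes 9 to 16 N, rocking less.
- finger_channel (a point): point of the case at x = 0, y = 36, z = 46 mm: the line through it along the case's x passes through the middles of both free collars. Only the +y collar of each control is free: it sticks out (y = 24 to 48 mm) over a finger channel across the whole case, y = 16 to 68 mm, x = -98 to 94 mm, floor 18 mm above the bench.
- control_orange: the other control, same shape with orange rings, in the other cutout; leave it there. Origin at its centre.
- polarimeter: white bench instrument fixed to the bench, 246 (x) x 270 mm (y), flat top 100 mm high, screen and keys on its -x face. Origin on the bench under the middle of the sample chamber: a well in the top, x = -42 to 42, y = -75 to 75 mm, floor 57 mm above the bench. In it two 90 degree V notches at y = -18 and 18 mm, 10 mm thick, 35 mm wide over their tops, tops 87 mm above the bench.
- cradle_seat (a point): where a control's centre is when its barrel lies in both V notches, between the collars, on the polarimeter's axes: x = 0, y = 0, 84 mm above the bench; the control's axis lies along the polarimeter's y.
- chamber_cover (a joint): travel of the dark sliding cover in m: 0 shut over the chamber, 0.104 fully open, towards the polarimeter's +x; it stays where it is left. It takes 2.5 N to slide and about 10 N over the last 12 mm, where its front bar rides over the catch. Its top is 108 mm above the bench.
- cover_handle (a point): middle of the top edge of the aluminium handle rib on the cover: 12 mm thick along the polarimeter's x, 72 mm long along y, standing 29 mm above the cover, its top 137 mm above the bench. With the cover shut it is at x = 10 mm of the polarimeter.
- cover_catch (a joint): spring catch (steel wedge with a blue tab) in the deck in front of the chamber: 0 when it stands up, up to 0.0065 m when pressed down; the cover's bar presses it down about 4 mm in passing and it clicks back to 0 behind the bar when the cover is shut.
- petri_dish_a: bystander: covered dish 60 mm across, 16 mm high, left of the polarimeter. Origin under its centre.
- jar_yellow: bystander: specimen jar with yellow lid, 51 mm across, 79 mm high, left of the polarimeter. Origin under its centre.
- marker_blue: bystander: blue marker 122 x 14 x 15 mm lying near the front edge of the bench. Origin under its middle.

How it is judged:
On the way, in this order (a step that is already met when the one before it is completed fails the run):
1. the blue-ringed control is drawn clear of the foam (z of control_blue in the frame of control_case above 0.08 m), for 0.1 s.
2. it lies in the V cradle, let go, with the cover still open (horizontal distance between control_blue and cradle_seat below 0.012 m and x of control_blue in the frame of cradle_seat between -0.004 and 0.004 m and z of control_blue in the frame of cradle_seat between -0.003 and 0.003 m and angle between the y axis of control_blue and the y axis of cradle_seat, either way round below 0.06 rad and contact force between the fingers and control_blue below 0.05 N and value of joint chamber_cover above 0.06 m), for 0.2 s.
At the end, for the whole second after the job is handed in: Blue-ringed control at rest in both V notches (within 12 mm along the chamber, 4 mm across, 3 mm in height, 0.06 rad); cover within 4 mm of shut, catch up again (within 1.5 mm); orange-ringed control within 10 mm of its start; case standing flat (within 0.03 rad) (horizontal distance between control_blue and cradle_seat below 0.012 m and x of control_blue in the frame of cradle_seat between -0.004 and 0.004 m and z of control_blue in the frame of cradle_seat between -0.003 and 0.003 m and angle between the y axis of control_blue and the y axis of cradle_seat, either way round below 0.06 rad and linear speed of control_blue below 0.01 m/s and value of joint chamber_cover below 0.004 m and value of joint cover_catch below 0.0015 m and distance of control_orange from where it was at the start of the episode below 0.01 m and angle between control_case's own z axis and vertical below 0.03 rad); the robot touches nothing.
It fails at once if the blue-ringed control is dropped (it falls free at more than 0.6 m/s, a drop of about 20 mm) (contact force between the fingers and control_blue below 0.01 N and linear speed of control_blue above 0.6 m/s).
It fails at once if the case is lifted more than 20 mm, tipped more than 0.2 rad or shoved more than 40 mm (height (world z) of control_case above 0.02 m or angle between control_case's own z axis and vertical above 0.2 rad or distance of control_case from where it was at the start of the episode above 0.04 m).
It fails at once if the orange-ringed control is moved more than 15 mm (distance of control_orange from where it was at the start of the episode above 0.015 m).
It fails at once if the dish, the jar or the marker is pushed more than 40 mm (distance of any of petri_dish_a, jar_yellow, marker_blue from where it was at the start of the episode above 0.04 m).
It also fails if it takes over 56 s, if anything falls off the work surface, if the arm or the gripper's body presses on something with over 40 N, if the wrist force passes 120 N, or if a joint passes its speed limit or range.

### The arm

A 7-joint arm with a two-finger parallel gripper is mounted at the origin on a cart in front of the work surface, level with it; the furniture and walls round the work are solid. World frame = base frame: x ahead of the robot, y to its left, z up, the work surface at z = 0. Lengths are in m, angles in rad, forces in N, time in s.
With the tool pointing down it reaches from about 0.425 to 0.925 m from the base axis. Payload 6.8 kg.
Tool frame: the origin (TCP) lies midway between the tips of the shut fingers; the grasp point (between the pads) lies 19 mm behind it (arm.grip_point_offset is the distance from the TCP to the grasp point, in m); z points along the fingers, y is the line along which they close (so a half turn about z gives the same grasp; the last joint's range is limited). The gripper opens to 88 mm and grips with 3 to 60 N. Pads are 20 mm wide; open, the fingers measure 115 mm over their backs; the gripper's body (75 mm by 178 mm) begins 61 mm behind the grasp point.
Start: joints at [1.225, 0.477, 0.022, 1.555, -0.011, 1.109, -0.083], TCP at [0.159, -0.656, 0.223] pointing down, gripper open.
Joint ranges: [-2.96, 2.96], [-0.34, 2.1], [-1.41, 1.46], [0.24, 2.44], [-1.37, 4.51], [0.17, 1.92], [-2.96, 2.96]. Speed limits (rad/s): [2.39, 2.39, 3.14, 3.14, 3.14, 3.14, 3.14].

### API

Orientations are given as a unit quaternion [x, y, z, w].
In Python, from workcell import arm, capture, ticket gives the robot as it stands.
- The arm moves only by the tool servo_tool, never from a script. Its argument "motion" is a list that holds one entry, the list of rows, each a list of 6 numbers: the shift along the tool's x, y, z in cm, then the turn, a rotation vector about the tool's x, y, z in degrees. In form: [[[x, y, z, wx, wy, wz], ...]]. A call has 1 to 12 rows; each row shifts and turns the commanded pose from where the row before left it, along the tool's axes as they then stand; what a row does not reach is not made up. A row lasts 1/12 s, in which the tool goes at most 41.7 mm and 7.16 degrees, less where a joint would pass 70% of its speed; a pose out of reach is approached as far as the arm can. A call with a gripper value outside its range is refused whole. "grip" is the opening, from 0 (shut) to 1 (fully open), set as the call begins (left out, the last holds). The fingers move at their own pace and stop on an object; "grip_force" is the grip in N (left out, the last holds). Time passes only in rows, so rows that do not move let the fingers close. It gives the time, the measured TCP pose, the force, the opening and the grip force at its end, in the units of the state.
- arm.get_state(): the state, without advancing time (a new reading comes with each control period).
- capture(name): name is "scene" or "top" or "wrist"; returns a dict with "img" (480x640x3 uint8, red, green, blue), "intrinsics" (3x3 intrinsics, pixels), "position" and "rotation" of the camera in the world. Camera axes: x right, y down, z forward; pixel columns grow to the right and rows downward; lengths in m; the calibration is good to about 2 mm. The wrist camera is an equidistant fisheye: a pixel r from the principal point sees the ray r / f radians off the axis. A picture is of the moment at which its call begins. There is no depth.
- ticket.job_done(): hands the job in; it is judged then, once.
The state is a dict: "time": time; "joint_positions": joint angles; "dq": joint speeds; "joint_efforts": joint torques, N m; "tcp_pos": TCP position; "eef_rot": TCP orientation; "force": force on the tool from outside, world axes, zero at the start; "wrist_torque": the same for the moment, N m; "grip_width": opening from 0.0 (shut) to 1.0 (fully open); "grip_force": force on a finger pad.
Only numpy, scipy, OpenCV 4.12 (cv2) and the standard library are available. Lean on these libraries where they do the work, as an engineer would, in place of code of your own. Each camera call takes 0.05 s, during which the arm holds its last target. There are 200 camera calls.

## Working session

There is one attempt and no reset: what is moved stays moved. The work goes in short steps, Python scripts to look and compute and a tool call to move; the robot and the scene stay as the last step left them, time stands still between calls to the robot, and variables do not carry over. Pictures are saved under pics/ and viewed, at most 13 in all, crops included, and the job is handed in when it is done.

Besides the shell and the picture viewer there is one more tool, called after "Request:" as name(argument=value, ...), one argument or row to a line, values as JSON. servo_tool: Moves the arm, as the interface text tells. Its arguments: {"type":"object","properties":{"motion":{"type":"array","items":{"type":"array","items":{"type":"array","items":{"type":"number"}}}},"grip":{"type":"number"},"grip_force":{"type":"number"}},"required":["motion"]}

```bash
mkdir -p pics; ls
python3 - <<'E'
from workcell import arm,capture,ticket
import cv2,numpy as np
s=arm.get_state();print(s['time'],s['tcp_pos'],s['eef_rot'],s['grip_width'],arm.grip_point_offset)
for n in('scene','top'):
    c=capture(n);cv2.imwrite(f'pics/{n}0.png',c['img'][:,:,::-1]);print(n,c['intrinsics'],c['position'],c['rotation'])
    np.savez(f'pics/{n}0.npz',**c)
E
```

```text
pics
0.0 [ 0.15886991 -0.65542711  0.22171355] [ 9.92937042e-01  1.18639197e-01 -1.69436203e-04 -8.61664964e-04] 0.9977945301081692 0.0187
scene [[537.54455662   0.         313.90019426]
 [  0.         537.54455662 240.28914077]
 [  0.           0.           1.        ]] [-0.42981293  0.51058998  0.86315628] [-0.45066489  0.77126419 -0.39415833  0.21608311]
top [[599.4672412    0.         302.58227755]
 [  0.         599.4672412  230.18628465]
 [  0.           0.           1.        ]] [ 0.33482772 -0.01732152  1.38896597] [ 0.71108239 -0.70145572  0.03987723 -0.02704646]
```

View pics/top0.png

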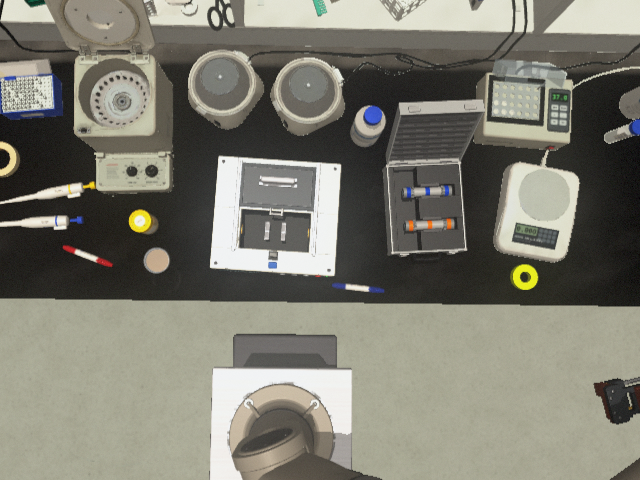

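View pics/scene0.png

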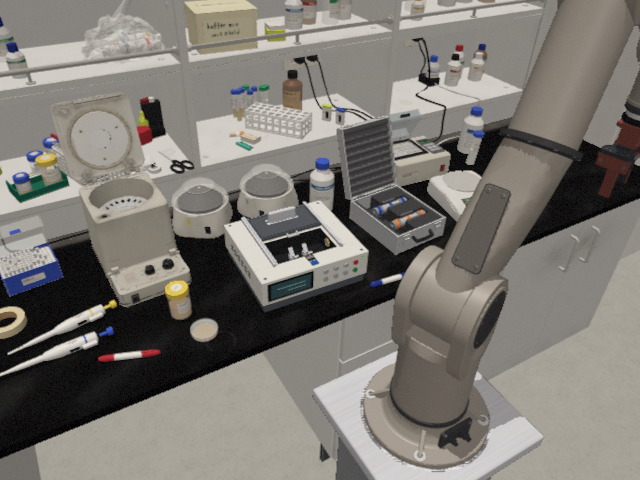

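The top view shows the blue control at about (428,191) with its free end on the left over the channel. The orange one is at (428,226), the polarimeter top spans (213–340, 157–275), the open cover's handle is at (278,181), and the notches are near (275,233). I'll measure these now.

```bash
cat > h.py <<'E'
import numpy as np,cv2
from scipy.spatial.transform import Rotation as R
def load(n): return dict(np.load(n))
def cast(c,uv,z):
    K=c['intrinsics'];p=c['position'];q=np.array(c['rotation']);r=R.from_quat(q).as_matrix() if q.size==4 else q.reshape(3,3)
    uv=np.atleast_2d(uv).astype(float);d=np.c_[(uv-K[[0,1],[2,2]])/K[0,0],np.ones(len(uv))]@r.T
    return p+d*((z-p[2])/d[:,2])[:,None]
def proj(c,P):
    K=c['intrinsics'];p=c['position'];r=R.from_quat(c['rotation']).as_matrix()
    d=(np.atleast_2d(P)-p)@r;return d[:,:2]/d[:,2:]*K[0,0]+K[[0,1],[2,2]]
E
python3 - <<'E'
from h import *
c=load('pics/top0.npz');im=c['img'];hsv=cv2.cvtColor(im,cv2.COLOR_RGB2HSV)
def blobs(m,box,zs,name,mina=8):
    x0,y0,x1,y1=box;k=np.zeros_like(m);k[y0:y1,x0:x1]=m[y0:y1,x0:x1]
    n,l,st,ce=cv2.connectedComponentsWithStats(k)
    for i in range(1,n):
        if st[i,4]>=mina: print(name,st[i],ce[i].round(2),cast(c,ce[i],zs)[0].round(4))
blue=cv2.inRange(hsv,(100,120,60),(130,255,255));org=cv2.inRange(hsv,(5,120,100),(20,255,255))
blobs(blue,(385,170,470,210),.046,'blue');blobs(org,(385,205,470,245),.046,'org');blobs(blue,(255,250,290,275),.1,'tab')
wh=cv2.inRange(hsv,(0,0,225),(180,40,255));k=np.zeros_like(wh);k[140:290,195:350]=wh[140:290,195:350]
cs,_=cv2.findContours(k,cv2.RETR_EXTERNAL,cv2.CHAIN_APPROX_NONE);cc=max(cs,key=cv2.contourArea)
r=cv2.minAreaRect(cc);b=cv2.boxPoints(r);print('pol',r,b,cast(c,b,.1).round(4))
cv2.imwrite('pics/crop.png',cv2.resize(im[90:290,200:480,::-1],None,fx=2.8,fy=2.8,interpolation=cv2.INTER_CUBIC))
E
```

```text
blue [444 185   5  11  43] [446.28 189.88] [ 0.5594 -0.3667  0.046 ]
blue [407 187   4  11  43] [408.47 192.12] [ 0.5529 -0.2804  0.046 ]
blue [425 187   5   8  33] [427.3  190.42] [ 0.5575 -0.3234  0.046 ]
org [446 218   5  12  47] [448.38 223.4 ] [ 0.4828 -0.3708  0.046 ]
org [408 220   6  11  45] [410.47 225.07] [ 0.4777 -0.2846  0.046 ]
org [427 220   5   9  39] [429.31 223.77] [ 0.4813 -0.3274  0.046 ]
tab [269 262   8   6  40] [272.1  264.65] [0.3822 0.0245 0.1   ]
pol ((275.33184814453125, 215.52210998535156), (124.4570541381836, 111.15325164794922), 3.8140745162963867) [[209.54425 266.83627]
 [216.93805 155.9292 ]
 [341.11945 164.20795]
 [333.72565 275.11502]] [[ 0.3757  0.1583  0.1   ]
 [ 0.6173  0.1488  0.1   ]
 [ 0.6035 -0.1223  0.1   ]
 [ 0.3615 -0.1081  0.1   ]]
```

View pics/crop.png

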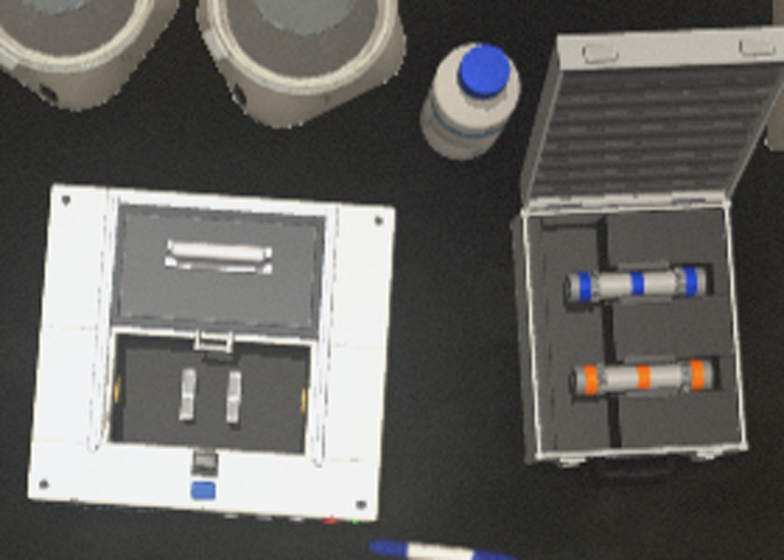

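Run:
```python
from h import *
c=load('pics/top0.npz');s=load('pics/scene0.npz')
f=lambda x,y:(200+(x+.5)/2.8-.5,90+(y+.5)/2.8-.5)
print('notch',cast(c,[f(188,394),f(233,397)],.085).round(4)); print('handle',cast(c,[f(219,247)],.137).round(4))
print('handle ends',cast(c,[f(167,243),f(271,253)],.137).round(4))
print('well corners',cast(c,[f(108,446),f(308,456)],.1).round(4))
print('lid top',cast(c,[f(556,35),f(784,31)],.26).round(4))
print('hinge rim',cast(c,[f(527,207),f(732,201),f(747,447),f(537,458)],.062).round(4))
print('case bottom z0',cast(c,[f(515,217)],.03).round(4))
# stereo check lid top left corner in scene (343,127)?
im=s['img'][90:270,310:470,::-1];cv2.imwrite('pics/c2.png',cv2.resize(im,None,fx=3.2,fy=3.2,interpolation=cv2.INTER_CUBIC))
```

```text
notch [[0.4572 0.0378 0.085 ]
 [0.4554 0.0027 0.085 ]]
handle [[0.5642 0.0143 0.137 ]]
handle ends [[ 0.5666  0.0536  0.137 ]
 [ 0.5602 -0.025   0.137 ]]
well corners [[ 0.4149  0.0978  0.1   ]
 [ 0.4093 -0.0559  0.1   ]]
lid top [[ 0.6939 -0.2193  0.26  ]
 [ 0.6997 -0.378   0.26  ]]
hinge rim [[ 0.6145 -0.231   0.062 ]
 [ 0.6222 -0.3969  0.062 ]
 [ 0.4235 -0.4064  0.062 ]
 [ 0.4124 -0.2388  0.062 ]]
case bottom z0 [[ 0.6127 -0.2262  0.03  ]]
```

View pics/c2.png

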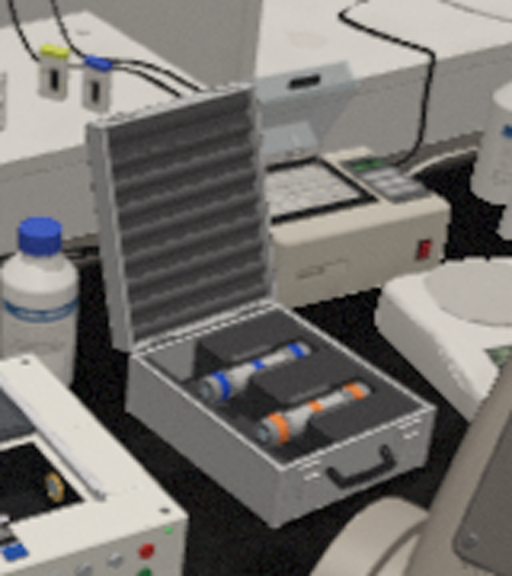

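Both images agree: the lid leans back about 20° and the blue control lies nearest to it. The gripper body could touch the lid, so I'll grip the collar with a slight tilt towards the robot. First I'll move over the case.

Request:
servo_tool(
  motion=[
    [[3.3, -1.9, 0, 0, 0, 0], [3.3, -1.9, 0, 0, 0, 0], [3.3, -1.9, 0, 0, 0, 0], [3.3, -1.9, 0, 0, 0, 0], [3.3, -1.9, 0, 0, 0, 0], [3.3, -1.9, 0, 0, 0, 0], [3.3, -1.9, 0, 0, 0, 0], [3.3, -1.9, 0, 0, 0, 0], [3.3, -1.9, 0, 0, 0, 0], [3.3, -1.9, 0, 0, 0, 0], [3.3, -1.9, 0, 0, 0, 0], [3.3, -1.9, 0, 0, 0, 0]],
  ],
  grip=0.45,
)

```text
time: 1.1
tcp_pos: [0.491, -0.3396, 0.2224]
eef_rot: [0.993, 0.119, -0.0, -0.0]
force: [1.4, -0.2, 0.4]
grip_width: 0.447
grip_force: 0.0
```

Request:
servo_tool(
  motion=[
    [[0, 0, 0, 0, 0, -6.7], [0, 0, 0, 0, 0, -6.7], [0, 0, 0, 0, 0, -6.7], [0, 0, 0, 0, 0, -6.7], [0, 0, 0, 0, 0, -6.7], [0, 0, 0, 0, 0, -6.7], [0, 0, 0, 0, 0, -6.7], [0, 0, 0, 0, 0, -6.7], [0, 0, 0, 0, 0, -6.7], [0, 0, 0, 0, 0, -6.7], [0, 0, 0, 0, 0, -6.7], [0, 0, 0, 0, 0, -6.7]],
  ],
)

```text
time: 2.1
tcp_pos: [0.4898, -0.341, 0.2222]
eef_rot: [0.68, 0.733, -0.0, -0.0]
force: [-0.6, 0.7, 0.1]
grip_width: 0.448
grip_force: 0.0
```

```bash
cat >> h.py <<'E'
def castw(c,uv,z):
    K=c['intrinsics'];p=c['position'];r=R.from_quat(c['rotation']).as_matrix()
    v=(np.atleast_2d(uv).astype(float)-K[[0,1],[2,2]])/K[0,0];t=np.linalg.norm(v,axis=1,keepdims=True)
    d=np.c_[v/t*np.sin(t),np.cos(t)]@r.T
    return p+d*((z-p[2])/d[:,2])[:,None]
def blobs(c,lo,hi,z,xy,rad,mina=15):
    k=cv2.inRange(cv2.cvtColor(c['img'],cv2.COLOR_RGB2HSV),lo,hi)
    n,l,st,ce=cv2.connectedComponentsWithStats(k);o=[]
    for i in range(1,n):
        if st[i,4]<mina: continue
        P=castw(c,ce[i],z)[0]
        if np.hypot(*(P[:2]-xy))<rad: o.append(P); print(st[i],ce[i].round(1),P.round(4))
    return o
def snap(n):
    from workcell import capture
    c=capture('wrist');np.savez(f'pics/{n}.npz',**c);cv2.imwrite(f'pics/{n}.png',c['img'][:,:,::-1]);return c
E
python3 - <<'E'
from h import *
c=snap('w1');print(c['intrinsics'][0,0],c['position'],c['rotation'])
blobs(c,(100,120,50),(130,255,255),.046,(.556,-.324),.08)
print('o');blobs(c,(5,120,80),(20,255,255),.046,(.48,-.328),.08)
E
```

```text
371.64829954431775 [ 0.48343404 -0.2582764   0.3848032 ] [0.98777834 0.03811136 0.00533717 0.15103971]
[380 146  27  10 243] [392.9 150.7] [ 0.5519 -0.2792  0.046 ]
[383 193  20  10 180] [392.4 197.6] [ 0.5565 -0.3232  0.046 ]
[376 237  26  11 219] [388.8 242.3] [ 0.5588 -0.3676  0.046 ]
o
[297 144  27  11 257] [310.  149.1] [ 0.4761 -0.2845  0.046 ]
[299 191  22  12 232] [309.5 196.4] [ 0.4789 -0.3285  0.046 ]
[296 236  28  12 264] [309.8 241.7] [ 0.4822 -0.3727  0.046 ]
```

View pics/w1.png

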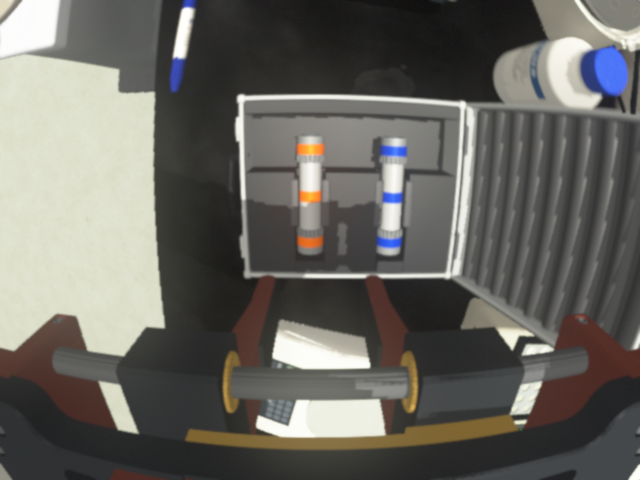

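The wrist view agrees with the top view to about 1 mm, and it shows the wide gripper body running along the closing line. Tilt by 15°.

Request:
servo_tool(
  motion=[
    [[0, 0, 0, -5, 0, 0], [0, 0, 0, -5, 0, 0], [0, 0, 0, -5, 0, 0], [0, 0, 0, 0, 0, 0], [0, 0, 0, 0, 0, 0]],
  ],
  grip=0.45,
)

```text
time: 2.57
tcp_pos: [0.4885, -0.3418, 0.2223]
eef_rot: [0.678, 0.724, 0.095, 0.088]
force: [0.0, 0.1, 0.5]
grip_width: 0.448
grip_force: 0.0
```

```bash
cat >> h.py <<'E'
def st():
    from workcell import arm
    s=arm.get_state();return np.array(s['tcp_pos']),R.from_quat(s['eef_rot']),s
def delta(P):
    p,r,_=st();d=r.inv().apply(np.array(P)-p)*100;print('cm tool',d.round(2));return d
E
python3 - <<'E'
from h import *
p,r,s=st();print(p,r.as_matrix().round(3))
z=r.as_matrix()[:,2];T=np.array([.5531,-.2805,.046])+.012*z;print(T)
delta([T[0],T[1],.16]);delta(T)
E
```

```text
[ 0.4885495  -0.34180332  0.222332  ] [[-0.066  0.965  0.255]
 [ 0.998  0.064  0.018]
 [ 0.001  0.256 -0.967]]
[ 0.55616374 -0.28028674  0.03439965]
cm tool [5.69 5.32 7.86]
cm tool [ 5.67  2.1  20.  ]
```

Request:
servo_tool(
  motion=[
    [[1.4, 1.3, 2, 0, 0, 0], [1.4, 1.3, 2, 0, 0, 0], [1.4, 1.3, 2, 0, 0, 0], [1.5, 1.4, 1.9, 0, 0, 0], [0, -0.5, 2, 0, 0, 0], [0, -0.5, 2, 0, 0, 0], [0, -0.5, 2, 0, 0, 0], [0, 0, 0, 0, 0, 0], [0, 0, 0, 0, 0, 0]],
  ],
)

```text
time: 3.32
tcp_pos: [0.5594, -0.2779, 0.0975]
eef_rot: [0.676, 0.726, 0.095, 0.088]
force: [0.1, -0.2, 1.0]
grip_width: 0.449
grip_force: 0.0
```

Run:
```python
from h import *
p,r,s=st();print(p,s['force']);delta([.5562,-.2803,.0344])
c=snap('w2')
blobs(c,(100,120,50),(130,255,255),.046,(.556,-.324),.08)
```

```text
[ 0.5593732  -0.27793311  0.09745849] [ 0.09316635 -0.21698535  1.02718763]
cm tool [-0.22 -1.94  6.01]
[268 258  40  19 554] [287.6 268.1] [ 0.5528 -0.2833  0.046 ]
[277 320  29  17 323] [291.  329.4] [ 0.5567 -0.3276  0.046 ]
```

View pics/w2.png

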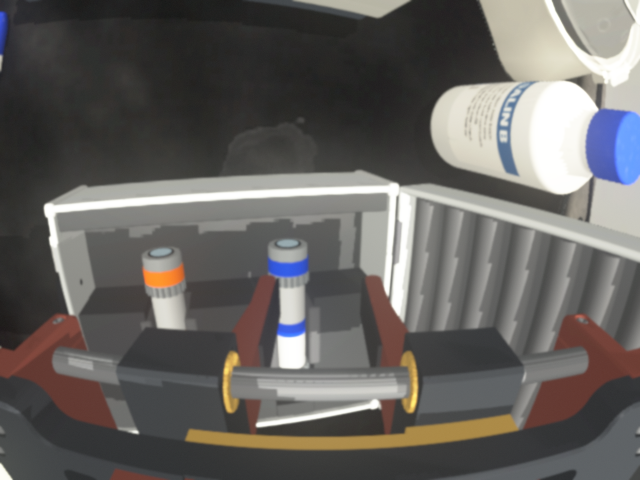

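The blue collar sits at about (288,265) in line with the fingers, and the lid is clear of the body. Descend.

Request:
servo_tool(
  motion=[
    [[0, -0.32, 1, 0, 0, 0], [0, -0.32, 1, 0, 0, 0], [-0.1, -0.33, 1, 0, 0, 0], [-0.1, -0.33, 1, 0, 0, 0], [0, -0.32, 1, 0, 0, 0], [0, -0.32, 1, 0, 0, 0], [0, 0, 0, 0, 0, 0], [0, 0, 0, 0, 0, 0]],
  ],
)

```text
time: 4.03
tcp_pos: [0.5551, -0.2811, 0.0343]
eef_rot: [0.676, 0.725, 0.095, 0.088]
force: [0.3, -0.6, 0.0]
grip_width: 0.448
grip_force: 0.0
```

Request:
servo_tool(
  motion=[
    [[0, 0, 0, 0, 0, 0], [0, 0, 0, 0, 0, 0], [0, 0, 0, 0, 0, 0], [0, 0, 0, 0, 0, 0], [0, 0, 0, 0, 0, 0], [0, 0, 0, 0, 0, 0]],
  ],
  grip=0.0,
  grip_force=12,
)

```text
time: 4.53
tcp_pos: [0.5559, -0.2816, 0.0357]
eef_rot: [0.676, 0.725, 0.096, 0.089]
force: [-0.6, -0.1, 2.6]
grip_width: 0.271
grip_force: 12.0
```

Request:
servo_tool(
  motion=[
    [[0, 0, 0, 0, 0, 0], [0, 0, 0, 0, 0, 0], [0, 0.04, -0.17, 0, 0.97, 0.26], [0, 0, 0, 0, 0, 0], [0, 0.04, -0.17, 0, 0.97, 0.26], [0, 0, 0, 0, 0, 0]],
  ],
  grip_force=45,
)

```text
time: 5.03
tcp_pos: [0.5552, -0.2813, 0.0385]
eef_rot: [0.678, 0.723, 0.108, 0.075]
force: [-0.1, 0.7, -0.1]
grip_width: 0.264
grip_force: 45.0
```

Request:
servo_tool(
  motion=[
    [[0, 0.04, -0.17, 0, 0.97, 0.26], [0, 0, 0, 0, 0, 0], [0, 0.04, -0.17, 0, 0.97, 0.26], [0, 0, 0, 0, 0, 0]],
  ],
)

```text
time: 5.37
tcp_pos: [0.5551, -0.2815, 0.0421]
eef_rot: [0.679, 0.721, 0.12, 0.063]
force: [-0.0, 1.9, -1.1]
grip_width: 0.267
grip_force: 45.0
```

Request:
servo_tool(
  motion=[
    [[0, 0.04, -0.17, 0, 0.97, 0.26], [0, 0, 0, 0, 0, 0], [0, 0.04, -0.17, 0, 0.97, 0.26], [0, 0, 0, 0, 0, 0], [0, 0.04, -0.17, 0, 0.97, 0.26], [0, 0, 0, 0, 0, 0]],
  ],
)

```text
time: 5.87
tcp_pos: [0.5551, -0.2823, 0.0475]
eef_rot: [0.681, 0.718, 0.137, 0.044]
force: [0.1, 1.7, -1.5]
grip_width: 0.264
grip_force: 45.0
```

Request:
servo_tool(
  motion=[
    [[0, 0.05, -0.2, 0, 0, 0], [0, 0, 0, 0, -1, -0.26], [0, 0.05, -0.2, 0, -1, -0.26], [0, 0, 0, 0, 0, 0], [0, 0, 0, 0, 0, 0]],
  ],
)

```text
time: 6.28
tcp_pos: [0.5547, -0.2821, 0.0515]
eef_rot: [0.679, 0.721, 0.124, 0.057]
force: [-1.3, 0.7, -7.8]
grip_width: 0.262
grip_force: 45.0
```

Request:
servo_tool(
  motion=[
    [[0, 0.02, -0.1, 0, 1.5, 0.4], [0, 0, 0, 0, 0, 0], [0, 0.02, -0.1, 0, -2, -0.5], [0, 0, 0, 0, 0, 0], [0, 0.02, -0.1, 0, 1.5, 0.4], [0, 0, 0, 0, 0, 0], [0, 0.02, -0.1, 0, -2, -0.5], [0, 0, 0, 0, 0, 0]],
  ],
)

```text
time: 6.95
tcp_pos: [0.5553, -0.2827, 0.0559]
eef_rot: [0.679, 0.722, 0.118, 0.065]
force: [-1.2, -0.3, -5.1]
grip_width: 0.261
grip_force: 45.0
```

Request:
servo_tool(
  motion=[
    [[0, 0.02, -0.1, 0, 1.5, 0.4], [0, 0, 0, 0, 0, 0], [0, 0.02, -0.1, 0, -2, -0.5], [0, 0, 0, 0, 0, 0], [0, 0.02, -0.1, 0, 1.5, 0.4], [0, 0, 0, 0, 0, 0], [0, 0.02, -0.1, 0, -2, -0.5], [0, 0, 0, 0, 0, 0]],
  ],
)

```text
time: 7.62
tcp_pos: [0.5553, -0.2835, 0.0602]
eef_rot: [0.679, 0.722, 0.112, 0.072]
force: [-1.2, -0.1, 0.3]
grip_width: 0.263
grip_force: 45.0
```

Request:
servo_tool(
  motion=[
    [[0, 0.03, -0.12, 0, 1, 0.26], [0, 0, 0, 0, 0, 0], [0, 0.03, -0.12, 0, -2, -0.5], [0, 0, 0, 0, 0, 0], [0, 0.05, -0.2, 0, 0, 0], [0, 0.05, -0.2, 0, 0, 0], [0, 0, 0, 0, 0, 0]],
  ],
)

```text
time: 8.2
tcp_pos: [0.5551, -0.2839, 0.0666]
eef_rot: [0.679, 0.722, 0.107, 0.077]
force: [-0.0, -0.9, -0.6]
grip_width: 0.263
grip_force: 45.0
```

Run:
```python
from h import *
p,r,s=st();print(p,s['force'],s['wrist_torque'],r.as_matrix().round(3))
from workcell import capture
c=capture('scene');cv2.imwrite('pics/s1.png',cv2.resize(c['img'][90:270,310:470,::-1],None,fx=3,fy=3,interpolation=cv2.INTER_CUBIC))
```

```text
[ 0.55505146 -0.28387125  0.06664551] [-0.00905289 -0.86808491 -0.57292758] [-0.11005107  0.22378598  0.06377002] [[-0.067  0.964  0.257]
 [ 0.997  0.056  0.05 ]
 [ 0.034  0.259 -0.965]]
```

View pics/s1.png

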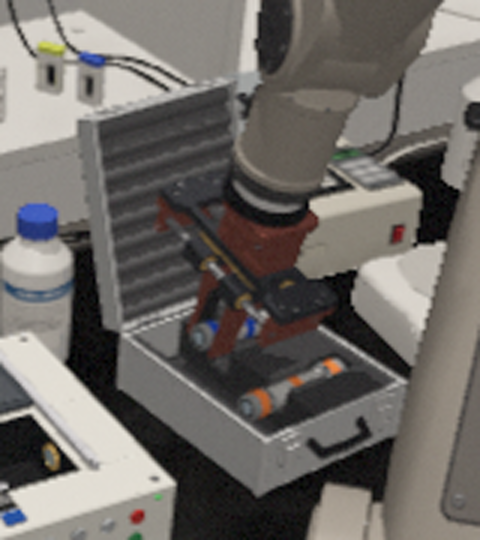

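The case still stands flat, and the blue control is held and free of the lips. Lift straight up and level out.

Request:
servo_tool(
  motion=[
    [[0.03, 0.26, -0.97, 0, 0, 0], [0.03, 0.26, -0.97, 0, -0.5, -0.15], [0.03, 0.26, -0.97, 0, -0.5, -0.15], [0.03, 0.26, -0.97, 0, -0.5, -0.15], [0.03, 0.52, -1.93, 0, -0.4, -0.1], [0, 0.52, -1.93, 0, 0, 0], [0, 0.52, -1.93, 0, 0, 0], [0, 0.52, -1.93, 0, 0, 0], [0, 0.52, -1.93, 0, 0, 0], [0, 0, 0, 0, 0, 0], [0, 0, 0, 0, 0, 0]],
  ],
)

```text
time: 9.17
tcp_pos: [0.5556, -0.2832, 0.2082]
eef_rot: [0.676, 0.725, 0.095, 0.091]
force: [0.2, 0.1, -0.9]
grip_width: 0.263
grip_force: 45.0
```

Run:
```python
from h import *
p,r,s=st();print(p,s['force'],s['wrist_torque'],r.as_matrix().round(3))
c=snap('w3');z=p[2]+.0116
blobs(c,(100,120,50),(130,255,255),z,(.556,-.324),.1)
from workcell import capture
t=capture('top');np.savez('pics/t3.npz',**t)
s=capture('scene');np.savez('pics/s3.npz',**s)
a=np.vstack([t['img'][160:240,370:490],s['img'][110:230,330:450]]);
cv2.imwrite('pics/m3.png',np.hstack([cv2.resize(a,None,fx=2.4,fy=2.4,interpolation=cv2.INTER_CUBIC),c['img'][:,60:560]])[:,:,::-1])
```

```text
[ 0.55556775 -0.28319903  0.20824877] [ 0.21833522  0.11222647 -0.94455884] [-0.02387018  0.22721291 -0.01930617] [[-0.068  0.963  0.261]
 [ 0.998  0.067  0.014]
 [-0.004  0.261 -0.965]]
[294 298  53  26 876] [319.6 312.3] [ 0.5524 -0.2855  0.2198]
[299 419  41  18 335] [319.  429.7] [ 0.5576 -0.3653  0.2198]
```

View pics/m3.png

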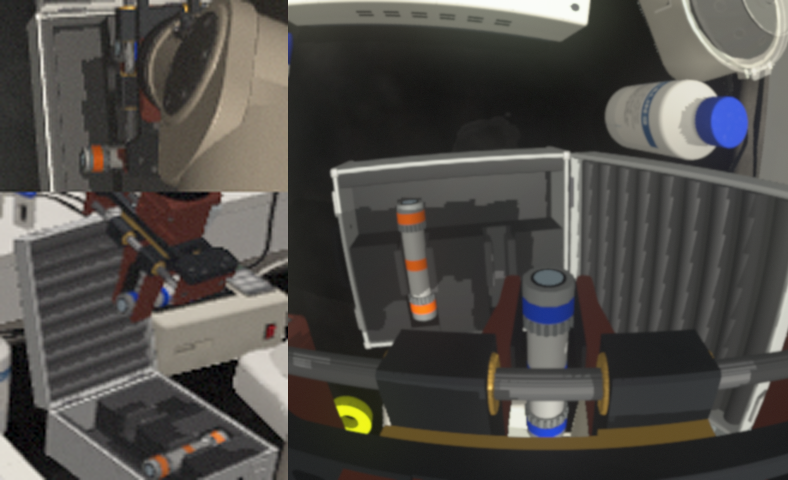

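Run:
```python
from h import *
c=load('pics/w3.npz');k=cv2.inRange(cv2.cvtColor(c['img'],cv2.COLOR_RGB2HSV),(100,120,50),(130,255,255))
for u in (312,319,326): print(u,np.flatnonzero(k[:,u]))
o=c['position'];print(o)
def zat(u,v,y):
    P=castw(c,(u,v),.2)[0];d=P-o;return (o+d*(y-o[1])/d[1]).round(4)
k0=np.flatnonzero(k[200:,319])+200
a=k0[k0<380];b=k0[k0>380]
for v,s in((a.min()-.5,46.5),(a.max()+.5,39.5),(b.min()-.5,-39.5),(b.max()+.5,-46.5)): print(s,v,zat(319,v,-.2834+(s-42)*.000998))
```

```text
312 [307 308 309 310 311 312 313 314 315 316 317 318 319 320 321 322 428 429
 430 431 432 433 434 435 436]
319 [307 308 309 310 311 312 313 314 315 316 317 318 319 320 321 322 323 429
 430 431 432 433 434 435 436]
326 [307 308 309 310 311 312 313 314 315 316 317 318 319 320 321 322 323 428
 429 430 431 432 433 434 435]
[ 0.50743606 -0.20261481  0.36486577]
46.5 306.5 [ 0.5499 -0.2789  0.2262]
39.5 323.5 [ 0.5496 -0.2859  0.2291]
-39.5 428.5 [ 0.5576 -0.3647  0.2194]
-46.5 436.5 [ 0.5581 -0.3717  0.2197]
```

The control is held with its far end drooping about 5°. I'll untilt, level, square it to the polarimeter and carry it over the chamber.

Request:
servo_tool(
  motion=[
    [[0, -1, 0, 5, 0, 0], [0, -1, 0, 5, 0, 0], [0, -1, 0, 5, 0, 0], [0, 0, 0, 0, -2.5, 0], [0, 0, 0, 0, -2.5, 0], [0, 0, 0, 0, 0, 3.4], [0, 0, 0, 0, 0, 3.4], [0, 0, 0, 0, 0, 0]],
  ],
)

```text
time: 9.98
tcp_pos: [0.5249, -0.2844, 0.1998]
eef_rot: [0.725, 0.688, -0.029, 0.033]
force: [-0.1, -0.1, -0.8]
grip_width: 0.263
grip_force: 45.0
```

Run:
```python
from h import *
p,r,s=st();print(p,r.as_matrix().round(3));delta([.457,.0615,.2])
```

```text
[ 0.52494581 -0.28444327  0.19982298] [[ 0.052  0.999  0.004]
 [ 0.995 -0.051 -0.087]
 [-0.087  0.008 -0.996]]
cm tool [34.06 -8.57 -3.07]
```

Request:
servo_tool(
  motion=[
    [[3.4, -0.86, -0.3, 0, 0, 0], [3.4, -0.86, -0.3, 0, 0, 0], [3.4, -0.86, -0.3, 0, 0, 0], [3.4, -0.86, -0.3, 0, 0, 0], [3.4, -0.86, -0.3, 0, 0, 0], [3.4, -0.86, -0.3, 0, 0, 0], [3.4, -0.86, -0.3, 0, 0, 0], [3.4, -0.86, -0.3, 0, 0, 0], [3.4, -0.86, -0.3, 0, 0, 0], [3.4, -0.86, -0.3, 0, 0, 0], [0, 0, 0, 0, 0, 0], [0, 0, 0, 0, 0, 0]],
  ],
)

```text
time: 10.98
tcp_pos: [0.4562, 0.0619, 0.1999]
eef_rot: [0.722, 0.69, -0.028, 0.034]
force: [0.6, -1.0, -0.7]
grip_width: 0.269
grip_force: 45.0
```

Run:
```python
from h import *
p,r,s=st();print(p,r.as_matrix().round(3))
from workcell import capture
c=snap('w4');t=capture('top');np.savez('pics/t4.npz',**t);s=capture('scene');np.savez('pics/s4.npz',**s)
print(c['position'],blobs(c,(100,120,50),(130,255,255),.212,(.456,.02),.12))
a=np.vstack([t['img'][160:280,210:350],s['img'][190:310,230:370]])
cv2.imwrite('pics/m4.png',np.hstack([cv2.resize(a,(280,480),interpolation=cv2.INTER_CUBIC),c['img'][:,60:560]])[:,:,::-1])
```

```text
[0.45618751 0.06189684 0.19992487] [[ 0.045  0.999  0.006]
 [ 0.995 -0.044 -0.088]
 [-0.088  0.01  -0.996]]
[219 265  15  18 244] [226.1 273.5] [0.415  0.0828 0.212 ]
[294 298  53  26 852] [319.7 312.5] [0.4557 0.0606 0.212 ]
[298 420  40  17 335] [317.7 430. ] [ 0.4507 -0.028   0.212 ]
[0.45877929 0.15884127 0.35456248] [array([0.41501182, 0.08280382, 0.212     ]), array([0.45572336, 0.06058995, 0.212     ]), array([ 0.45067675, -0.02804832,  0.212     ])]
```

View pics/m4.png

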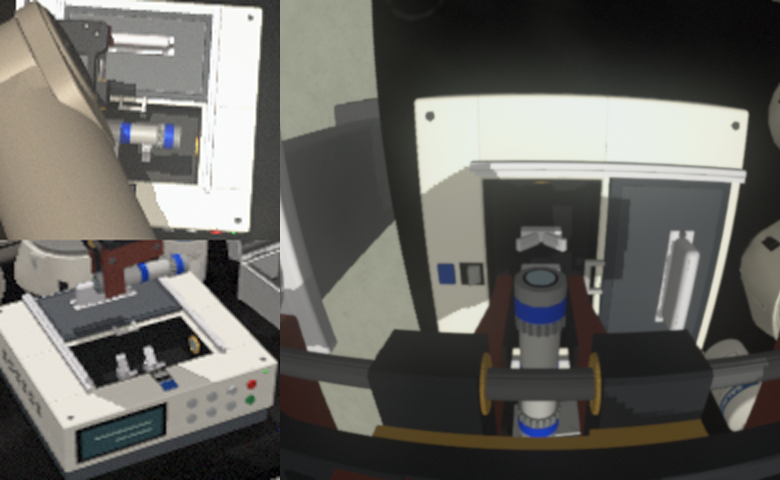

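Run:
```python
from h import *
t=load('pics/t4.npz');s=load('pics/s4.npz');w=load('pics/w4.npz')
def rings(c,box):
    x0,y0,x1,y1=box;k=cv2.inRange(cv2.cvtColor(c['img'],cv2.COLOR_RGB2HSV),(100,120,50),(130,255,255));m=np.zeros_like(k);m[y0:y1,x0:x1]=k[y0:y1,x0:x1]
    n,l,st_,ce=cv2.connectedComponentsWithStats(m);o=[(ce[i],st_[i]) for i in range(1,n) if st_[i,4]>8]
    for a,b in o: print(a.round(1),b)
    return sorted([a for a,b in o],key=lambda a:a[0])
a=rings(t,(260,205,310,250));b=rings(s,(290,190,330,230))
def tri(u,v):
    p1=t['position'];d1=cast(t,u,0)[0]-p1;p2=s['position'];d2=cast(s,v,0)[0]-p2
    A=np.c_[d1,-d2];x=np.linalg.lstsq(A,p2-p1,rcond=None)[0];q1=p1+x[0]*d1;q2=p2+x[1]*d2;return (q1+q2)/2,np.linalg.norm(q1-q2)
if len(a)==len(b):
    for u,v in zip(a,b): print(tri(u,v))
print('notch',castw(w,[(321.5,238),(298,236),(347,236)],.085).round(4))
print('well x edges',castw(w,[(263,181),(263,300),(382,181)],.1).round(4))
print('far well/rail',castw(w,[(300,180),(360,180)],.1).round(4))
o=w['position']
for v,q in((306.5,46.5),(323.5,39.5),(428.5,-39.5)):
    P=castw(w,(319,v),.2)[0];d=P-o;y=.0630+(q-42)*.000998;print(q,(o+d*(y-o[1])/d[1]).round(4))
```

```text
[272.2 226.2] [270 222   5   9  41]
[294.  227.7] [292 222   5  12  52]
[319.1 201.2] [316 197   6  10  34]
[301.3 205.3] [299 201   5  10  31]
(array([0.45227234, 0.01968809, 0.21098466]), np.float64(0.005628273727873823))
(array([ 0.44976023, -0.02394491,  0.21006206]), np.float64(0.007062401099179069))
notch [[0.4575 0.0438 0.085 ]
 [0.4391 0.0464 0.085 ]
 [0.4777 0.0446 0.085 ]]
well x edges [[ 0.418   0.096   0.1   ]
 [ 0.4077 -0.0025  0.1   ]
 [ 0.5025  0.0922  0.1   ]]
far well/rail [[0.4443 0.0953 0.1   ]
 [0.4867 0.0935 0.1   ]]
46.5 [0.4557 0.0675 0.2173]
39.5 [0.4554 0.0605 0.2205]
-39.5 [ 0.4518 -0.0183  0.2183]
```

The triangulated rings show the control level to about 1° and 2 mm off the chamber axis. The chamber origin comes out at about (0.4565, 0.020). Correct that and lower.

Request:
servo_tool(
  motion=[
    [[0, 0.2, 0, 0, 0, 0], [0.1, 0, 2, 0, 0, 0], [0.2, 0, 2, 0, 0, 0], [0.2, 0, 2, 0, 0, 0], [0.2, 0, 2, 0, 0, 0], [0.2, 0, 2, 0, 0, 0], [0.1, 0, 1, 0, 0, 0], [0.05, 0, 0.5, 0, 0, 0], [0, 0, 0, 0, 0, 0], [0, 0, 0, 0, 0, 0]],
  ],
)

```text
time: 11.97
tcp_pos: [0.4604, 0.0601, 0.0853]
eef_rot: [0.724, 0.688, -0.028, 0.034]
force: [-0.4, 0.2, -1.2]
grip_width: 0.263
grip_force: 45.0
```

Run:
```python
from h import *
p,r,s=st();print(p,s['force'],s['wrist_torque']);A=p-.012*r.as_matrix()[:,2];print('axis',A,'centre',A-.042*r.as_matrix()[:,0]*[1,1,0])
from workcell import capture
t=capture('top');k=cv2.inRange(cv2.cvtColor(t['img'],cv2.COLOR_RGB2HSV),(100,120,50),(130,255,255));k[:205]=0;k[250:]=0;k[:,:255]=0;k[:,310:]=0
n,l,q,ce=cv2.connectedComponentsWithStats(k)
for i in range(1,n):
  if q[i,4]>8: print(q[i],cast(t,ce[i],.094)[0].round(4))
```

```text
[0.4604401  0.06009625 0.0853382 ] [-0.36492799  0.17040422 -1.21211843] [ 0.12573302 -0.0950773  -0.03864002]
axis [0.46036392 0.06115541 0.09729113] centre [0.45820029 0.01937367 0.09729113]
[273 225   4   7  20] [0.4621 0.0205 0.094 ]
[292 226   5  11  43] [ 0.4557 -0.0209  0.094 ]
```

Request:
servo_tool(
  motion=[
    [[0, -0.15, 0.2, 0, 0, 0], [0.05, 0, 0.4, 0, 0, 0], [0.02, 0, 0.3, 0, 0, 0], [0.02, 0, 0.15, 0, 0, 0], [0, 0, 0, 0, 0, 0], [0, 0, 0, 0, 0, 0]],
  ],
)

```text
time: 12.52
tcp_pos: [0.4588, 0.0602, 0.0745]
eef_rot: [0.724, 0.688, -0.028, 0.034]
force: [0.1, -0.7, 0.8]
grip_width: 0.262
grip_force: 45.0
```

Request:
servo_tool(
  motion=[
    [[0, 0, 0.1, 0, 0, 0], [0, 0, 0, 0, 0, 0], [0, 0, 0.1, 0, 0, 0], [0, 0, 0, 0, 0, 0], [0, 0, 0, 0, 0, 0]],
  ],
  grip_force=20,
)

```text
time: 12.93
tcp_pos: [0.4585, 0.0607, 0.0727]
eef_rot: [0.724, 0.688, -0.028, 0.034]
force: [-1.8, 0.6, 7.0]
grip_width: 0.263
grip_force: 20.0
```

Request:
servo_tool(
  motion=[
    [[0, 0, -0.05, 0, 0, 0], [0, 0, 0, 0, 0, 0], [0, 0, 0, 0, 0, 0]],
  ],
  grip_force=4,
)

```text
time: 13.18
tcp_pos: [0.4585, 0.0606, 0.0728]
eef_rot: [0.724, 0.688, -0.028, 0.034]
force: [-0.4, 3.1, 1.6]
grip_width: 0.272
grip_force: 4.0
```

Request:
servo_tool(
  motion=[
    [[0, 0, 0, 0, 0, 0], [0, 0, 0, 0, 0, 0], [0, 0, 0, 0, 0, 0], [0, 0, 0, 0, 0, 0], [0, 0, 0, 0, 0, 0]],
  ],
  grip=0.42,
)

```text
time: 13.6
tcp_pos: [0.4585, 0.06, 0.0727]
eef_rot: [0.724, 0.688, -0.028, 0.034]
force: [0.7, -0.3, 1.0]
grip_width: 0.422
grip_force: 0.0
```

Request:
servo_tool(
  motion=[
    [[-0.1, 0, -1, 0, 0, 0], [-0.1, 0, -1, 0, 0, 0], [-0.2, 0, -2, 0, 0, 0], [-0.3, 0, -4, 0, 0, 0], [-0.3, 0, -4, 0, 0, 0], [0, 0, 0, 0, 2.5, 0], [0, 0, 0, 0, 2.5, 0], [0, 0, 0, 0, 0, 0]],
  ],
)

```text
time: 14.27
tcp_pos: [0.4579, 0.0593, 0.195]
eef_rot: [0.726, 0.688, 0.004, 0.005]
force: [-0.8, -0.3, 0.4]
grip_width: 0.422
grip_force: 0.0
```

Run:
```python
from h import *
p,r,s=st();print(p,r.as_matrix().round(3))
from workcell import capture
c=snap('w5');t=capture('top');np.savez('pics/t5.npz',**t);s=capture('scene')
blobs(c,(100,120,50),(130,255,255),.084,(.456,.02),.12)
a=np.vstack([t['img'][160:280,210:350],s['img'][190:310,230:370]])
cv2.imwrite('pics/m5.png',np.hstack([cv2.resize(a,(280,480),interpolation=cv2.INTER_CUBIC),c['img'][:,60:560]])[:,:,::-1])
```

```text
[0.45788101 0.05934569 0.19495639] [[ 0.053  0.999  0.013]
 [ 0.999 -0.053 -0.001]
 [-0.     0.013 -1.   ]]
[303 222  31  13 332] [318.  228.1] [0.4577 0.0612 0.084 ]
[306 273  26  14 260] [318.5 279.9] [0.4557 0.0176 0.084 ]
[215 277  16  19 265] [222.2 286. ] [0.3756 0.0157 0.084 ]
[304 321  30  13 271] [318.4 327.5] [ 0.4533 -0.0275  0.084 ]
```

View pics/m5.png

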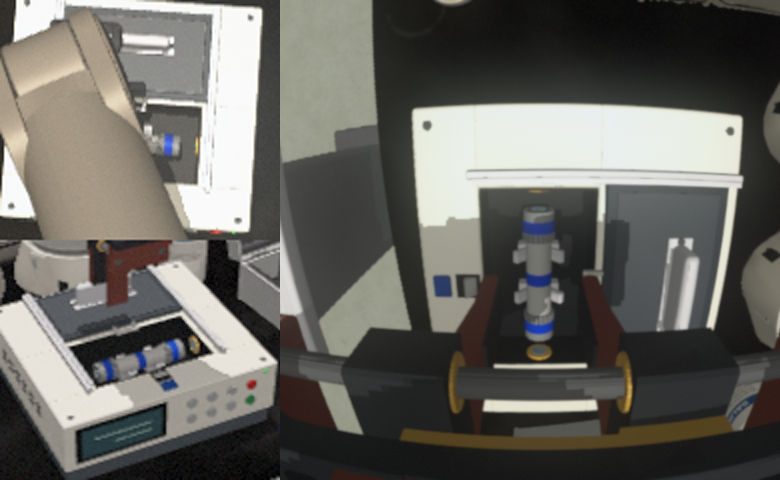

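The control lies level in both notches. In the wrist view the handle rib is at about (465,285). Locate it.

Run:
```python
from h import *
c=load('pics/w5.npz');g=cv2.cvtColor(c['img'],cv2.COLOR_RGB2GRAY)
for v in(255,270,285,300): print(v,g[v,440:485:1])
print(castw(c,[(460,260),(470,260),(478,260),(465,285)],.137).round(4))
delta([.568,.0145,.195])
```

```text
255 [ 89  88  89  88  89  93 116 155 184 185 164 141 121 104  96  94  95  95
  96  97  98  97  98  98  99 101 103 107 109 112 115 115 115 115 114 110
 103  94  90  86  86  85  85  84  84]
270 [ 88  88  88  92 111 136 144 137 136 131 119 105  96  94  94  95  96  96
  96  96  95  99 105 123 145 163 180 187 189 198 212 219 219 217 214 205
 188 161 121  92  85  85  83  84  84]
285 [ 86  89 108 142 162 151 138 132 120 104  94  93  94  96  95  96  97  96
  96  99 111 129 150 169 184 194 205 214 218 218 217 216 212 202 183 150
 110  87  83  83  84  83  82  82  81]
300 [110 153 177 170 148 132 116 101  94  93  94  94  95  96  95  94  95 101
 115 136 158 176 187 198 209 214 216 216 215 214 208 194 166 126  94  84
  82  81  81  81  81  81  81  80  77]
[[0.5524 0.0494 0.137 ]
 [0.5599 0.0488 0.137 ]
 [0.5661 0.0484 0.137 ]
 [0.558  0.0302 0.137 ]]
cm tool [-4.06 11.31 -0.03]
```

Request:
servo_tool(
  motion=[
    [[-1, 2.7, 0, 0, 0, 0], [-1, 2.7, 0, 0, 0, 0], [-1, 2.7, 0, 0, 0, 0], [-1, 2.8, 0, 0, 0, 0], [0, 0, 2, 0, 0, 0], [0, 0, 2, 0, 0, 0], [0, 0, 0, 0, 0, 0]],
  ],
  grip=0.6,
)

```text
time: 15.0
tcp_pos: [0.5622, 0.0156, 0.1504]
eef_rot: [0.724, 0.689, 0.0, 0.002]
force: [-1.2, 0.5, 0.1]
grip_width: 0.598
grip_force: 0.0
```

Request:
servo_tool(
  motion=[
    [[0, 0, 1, 0, 0, 0], [0, 0, 1, 0, 0, 0], [0, 0, 1, 0, 0, 0], [0, 0, 0.8, 0, 0, 0], [0, 0, 0, 0, 0, 0], [0, 0, 0, 0, 0, 0]],
  ],
)

```text
time: 15.5
tcp_pos: [0.5647, 0.0153, 0.1161]
eef_rot: [0.725, 0.689, 0.003, 0.004]
force: [1.0, 0.5, -0.3]
grip_width: 0.6
grip_force: 0.0
```

Request:
servo_tool(
  motion=[
    [[0, 0, 0, 0, 0, 0], [0, 0, 0, 0, 0, 0], [0, 0, 0, 0, 0, 0], [0, 0, 0, 0, 0, 0], [0, 0, 0, 0, 0, 0], [0, 0, 0, 0, 0, 0], [0, 0, 0, 0, 0, 0], [0, 0, 0, 0, 0, 0]],
  ],
  grip=0.0,
  grip_force=15,
)

```text
time: 16.17
tcp_pos: [0.5643, 0.0153, 0.1163]
eef_rot: [0.725, 0.689, 0.003, 0.004]
force: [-2.1, 0.2, 3.5]
grip_width: 0.134
grip_force: 15.0
```

The rib is gripped (11.8 mm). Slide the cover shut.

Request:
servo_tool(
  motion=[
    [[0, -1, 0, 0, 0, 0], [0, -1, 0, 0, 0, 0], [0, -1, 0, 0, 0, 0], [0, -1, 0, 0, 0, 0], [0, -1, 0, 0, 0, 0], [0, -1, 0, 0, 0, 0], [0, -1, 0, 0, 0, 0], [0, -1, 0, 0, 0, 0], [0, -0.5, 0, 0, 0, 0], [0, 0, 0, 0, 0, 0], [0, 0, 0, 0, 0, 0]],
  ],
  grip_force=30,
)

```text
time: 17.08
tcp_pos: [0.4786, 0.0197, 0.1162]
eef_rot: [0.725, 0.689, 0.003, 0.004]
force: [-1.7, -0.3, 12.3]
grip_width: 0.135
grip_force: 30.0
```

Request:
servo_tool(
  motion=[
    [[0, -0.4, 0, 0, 0, 0], [0, -0.4, 0, 0, 0, 0], [0, -0.4, 0, 0, 0, 0], [0, 0, 0, 0, 0, 0], [0, 0, 0, 0, 0, 0]],
  ],
)

```text
time: 17.5
tcp_pos: [0.4674, 0.0202, 0.1162]
eef_rot: [0.725, 0.689, 0.003, 0.004]
force: [-2.1, -1.7, 12.3]
grip_width: 0.128
grip_force: 30.1
```

Request:
servo_tool(
  motion=[
    [[0, -0.2, 0, 0, 0, 0], [0, 0, 0, 0, 0, 0], [0, 0, 0, 0, 0, 0]],
  ],
)

```text
time: 17.75
tcp_pos: [0.4663, 0.0203, 0.1162]
eef_rot: [0.725, 0.689, 0.004, 0.005]
force: [2.2, 0.1, 8.9]
grip_width: 0.134
grip_force: 30.1
```

Request:
servo_tool(
  motion=[
    [[0, -0.2, 0, 0, 0, 0], [0, 0, 0, 0, 0, 0], [0, 0, 0, 0, 0, 0]],
  ],
)

```text
time: 18.0
tcp_pos: [0.4662, 0.0203, 0.1163]
eef_rot: [0.725, 0.689, 0.005, 0.006]
force: [9.1, -2.2, 0.5]
grip_width: 0.135
grip_force: 30.1
```

Request:
servo_tool(
  motion=[
    [[0, -0.2, 0, 0, 0, 0], [0, -0.1, 0, 0, 0, 0], [0, 0, 0, 0, 0, 0], [0, 0, 0, 0, 0, 0]],
  ],
)

```text
time: 18.33
tcp_pos: [0.4662, 0.0204, 0.1164]
eef_rot: [0.725, 0.689, 0.008, 0.007]
force: [18.8, -2.6, -11.5]
grip_width: 0.136
grip_force: 30.1
```

Run:
```python
from h import *
p,r,s=st();print(p,s['force'])
c=snap('w6');from workcell import capture
s=capture('scene');t=capture('top')
cv2.imwrite('pics/m6.png',np.hstack([cv2.resize(s['img'][190:310,230:350],(480,480),interpolation=cv2.INTER_CUBIC),c['img'][:,120:420]])[:,:,::-1])
```

```text
[0.46617044 0.02035044 0.11638206] [ 18.79114962  -2.62358634 -11.49526877]
```

View pics/m6.png

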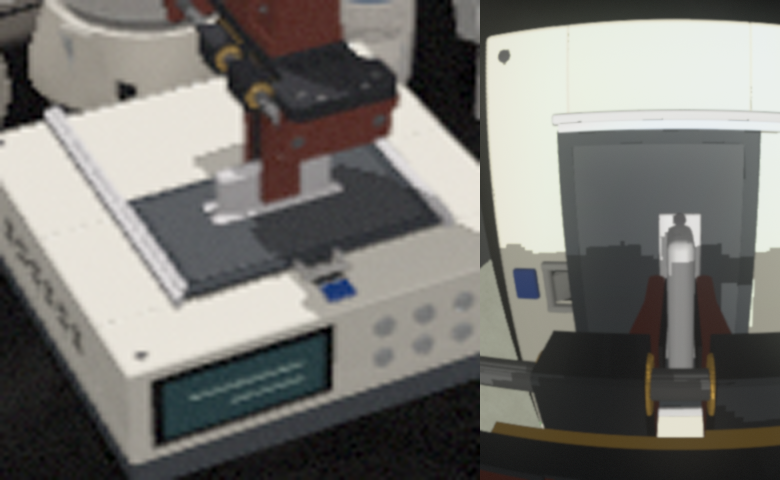

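The cover is against its stop (19 N with no further movement, chamber fully covered). Relax, open, and lift away.

Request:
servo_tool(
  motion=[
    [[0, 0.3, 0, 0, 0, 0], [0, 0.2, 0, 0, 0, 0], [0, 0, 0, 0, 0, 0]],
  ],
  grip_force=10,
)

```text
time: 18.73
tcp_pos: [0.4665, 0.0203, 0.1163]
eef_rot: [0.725, 0.689, 0.004, 0.005]
force: [1.4, -0.4, 11.1]
grip_width: 0.138
grip_force: 10.0
```

Request:
servo_tool(
  motion=[
    [[0, 0, 0, 0, 0, 0], [0, 0, 0, 0, 0, 0], [0, 0, 0, 0, 0, 0], [0, 0, 0, 0, 0, 0], [0, 0, 0, 0, 0, 0]],
  ],
  grip=0.5,
)

```text
time: 19.15
tcp_pos: [0.4654, 0.0202, 0.115]
eef_rot: [0.725, 0.689, 0.003, 0.004]
force: [0.1, -0.3, 1.2]
grip_width: 0.473
grip_force: 0.0
```

Request:
servo_tool(
  motion=[
    [[0, 0, -1, 0, 0, 0], [0, 0, -2, 0, 0, 0], [0, 0, -3, 0, 0, 0], [0, 0, -4, 0, 0, 0], [0, 0, 0, 0, 0, 0], [0, 0, 0, 0, 0, 0]],
  ],
)

```text
time: 19.65
tcp_pos: [0.4666, 0.0207, 0.2179]
eef_rot: [0.725, 0.689, 0.005, 0.006]
force: [-0.5, 0.8, -0.5]
grip_width: 0.494
grip_force: 0.0
```

Run:
```python
from h import *
p,r,s=st();print(p,s['force'])
c=snap('w7')
cv2.imwrite('pics/m7.png',cv2.resize(c['img'][150:400,160:460,::-1],None,fx=2.2,fy=2.2,interpolation=cv2.INTER_CUBIC))
```

```text
[0.4665875  0.02066804 0.2179343 ] [-0.50866394  0.77740261 -0.54527875]
```

View pics/m7.png

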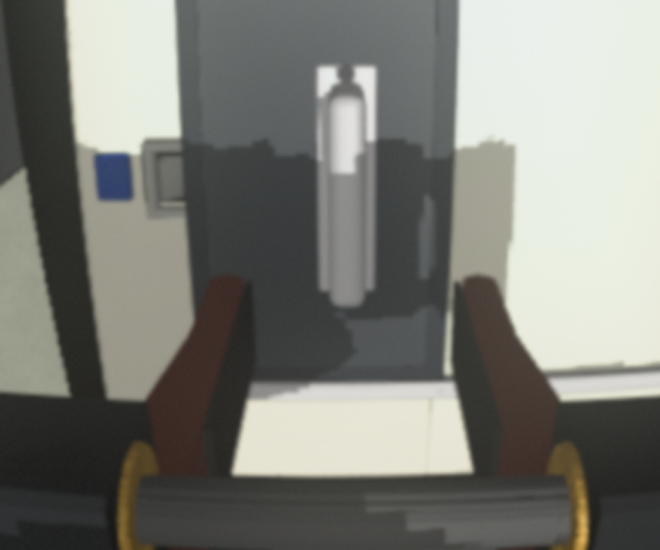

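The cover is shut with the catch loop seated beside the bar at about (165,178), and the gripper is clear. Handing in.

```bash
python3 -c "
from workcell import ticket
print(ticket.job_done())"
```

```text
the job is handed in; nothing more can be done
None
```

I handed in the job at about 20 s: the blue-ringed control was lying level in both V notches when last seen, before I slid the cover over it to its stop. The catch looks engaged in the last picture, but I couldn't measure it, and the hand-in returned no verdict.

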